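Find the warped heatsink on the surface plate and reject it

TASK

One of the three heatsinks on the surface plate has a warped base: find it by pressing slowly and gently, with no more than about 10 N, straight down on the spring-loaded screw at an end of one after another until you find the one that rocks, and let it settle level again. Then pick up the one that rocks and lay it flat, fins up, in the reject tray without dropping it. Leave the good heatsinks lying where they are and do not disturb anything else.

Things in the scene. Friction and masses are not known exactly. Their poses are not given: they have to be found in the camera images.
- surface_plate_top (a point): centre of the flat top of the fixed dark granite surface plate, 320 mm (x) by 480 mm (y), top 40 mm above the bench; z up
- surface_plate: the same surface plate; origin at the centre of its underside
- heatsink_a_center (a point): point at the centre (half-way up) of one of three look-alike bare aluminium finned heatsinks lying fins up on the surface plate, any of which may be the warped one. 160 mm long (x axis), 54 wide (y), 36 high (z, up); 0.3 to 0.55 kg. Base 8 mm thick; the fins fill the middle 90 mm of the length and the full width and may be gripped across the width.
- heatsink_b_center (a point): the same for the next, look-alike heatsink. Each has at either end a bare 35 mm tab with a spring-loaded screw standing in it, 62 mm from the centre along x: a flat round steel head, 22 mm diameter, its top 17 mm above the underside (1 mm below this point); it gives 1 mm per 12 N, 4 mm at most. A good heatsink lies solid on its whole underside and does not tip.
- heatsink_c_center (a point): the same for the third. The warped one (any of the three) bears only on the middle 40 mm; its underside is 4 mm clear at the ends. It rests just as level, but 2 to 5 N down on a screw head tips it 0.067 rad until that end touches the plate (the tab sinks about 3 mm, besides the spring); let go, it falls back level.
- heatsink_a: the same heatsink as heatsink_a_center; origin at the centre of its underside, 18 mm below that point
- heatsink_b: the same heatsink as heatsink_b_center; origin at the centre of its underside, 18 mm below that point
- heatsink_c: the same heatsink as heatsink_c_center; origin at the centre of its underside, 18 mm below that point
- reject_tray: fixed open black tray for rejects, right of the surface plate; outside 240 mm (its x) by 150 mm (its y) by 28 mm high, walls and floor 4 mm thick; origin at the centre of its underside, z up
- gauge_pin: upright steel pin, 22 mm diameter, 22 mm high, on the surface plate near its far edge; bystander; origin at the underside
- gauge_block: steel block 15 x 35 x 12 mm, on the surface plate near its near edge; bystander; origin at the underside
- solvent_bottle: clear bottle, 56 mm diameter, 150 mm high, beyond the surface plate; bystander; origin at the underside
- screw_jar: glass jar, 56 mm diameter, 60 mm high, beyond the surface plate; bystander; origin at the underside
- screwdriver: screwdriver lying on the bench, left of the robot; bystander; origin at the underside
- cup: white cup, 72 mm diameter, 85 mm high, beyond the tray; bystander; origin at the underside
- mouse: black computer mouse, 105 x 60 x 32 mm, on the bench right of the robot; bystander; origin at the underside
- circuit_board: green circuit board 120 x 160 mm, far left on the bench; bystander; origin at the underside
Mind the look-alikes: they are no part of the job. Leave any purple look-alike of the heatsink_c alone.

How it is judged:
By the outcome, as a careful person would: the job done as asked, in the order asked, and still so for the second after the job is handed in, with the robot touching nothing.
It also fails if it takes over 51 s, if anything falls off the work surface, if the arm or the gripper's body presses on something with over 40 N, if the wrist force passes 120 N, or if a joint passes its speed limit or range.

ROBOT

A 6-joint arm with a two-finger parallel gripper is mounted at the origin on the work surface. World frame = base frame: x ahead of the robot, y to its left, z up, the work surface at z = 0. Lengths are in m, angles in rad, forces in N, time in s.
With the tool pointing down it reaches from about 0.35 to 0.775 m from the base axis. Payload 7.3 kg.
Tool frame: the origin (TCP) lies on the centre line of the jaws, within the pads' length; the fingertips stand 17 mm ahead of it and the grasp point (between the pads) lies 2 mm behind it (robot.tcp_to_tips is the distance from the TCP to the fingertips, in m); z points along the fingers, y is the line along which they close (so a half turn about z gives the same grasp; the last joint's range is limited). The gripper opens to 92 mm and grips with 3 to 60 N. Pads are 19 mm wide; open, the fingers measure 130 mm over their backs; the gripper's body (75 mm by 190 mm) begins 47 mm behind the grasp point.
Start: joints at [-1.266, 0.342, 1.524, -0, 1.275, -0.146], TCP at [0.229, -0.473, 0.244] pointing down, gripper open.
Joint ranges: [-2.53, 2.53], [-0.77, 2.02], [0.04, 2.7], [-1, 4.14], [0.28, 2.66], [-3.11, 3.11]. Speed limits (rad/s): [2.57, 2.57, 3.14, 3.14, 3.14, 3.14].

INTERFACE

Orientations are given as [roll, pitch, yaw] about the fixed x, y, z axes, in that order (R = Rz(yaw) Ry(pitch) Rx(roll)).
In Python, from cell import robot gives the robot as it stands. The module is installed in compiled form; this text tells all that it offers.
- The arm moves only by the tool carry_out, never from a script. Its argument "commands" is a list of rows, each a list of 3 entries, a list of its own where there are three numbers: the shift along the tool's x, y, z in m, then the turn about the tool's z in rad, then the opening, from 0 (shut) to 1 (fully open). In form: [[[dx, dy, dz], yaw, claw], ...]. A call has 1 to 20 rows; each row shifts and turns the commanded pose from where the row before left it, along the tool's axes as they then stand; what a row does not reach is not made up. A row lasts 1/8 s, in which the tool goes at most 62.5 mm and 10.7 degrees, less where a joint would pass 70% of its speed; a pose out of reach is approached as far as the arm can. A call is refused whole if a number of a shift passes 0.0625 or a number of a turn 0.188, either way. A call with a gripper value outside its range is refused whole. The fingers move at their own pace and stop on an object; "newtons" is the grip in N (left out, the last holds). Time passes only in rows, so rows that do not move let the fingers close. It gives the time, the measured TCP pose, the force, the opening and the grip force at its end, in the units of the state.
- robot.observe(): the state, without advancing time (a new reading comes with each control period).
- robot.read_camera(name): name is "side" or "top"; returns a dict with "pixels" (384x512x3 uint8, red, green, blue), "fx", "fy", "cx", "cy" (pixels), "k1" (the pictures are not rectified: a ray, as slopes to the right and down, at radius r is drawn at 1 + k1 r^2 times it, then the intrinsics apply), "view" (4x4, takes a point from world to camera coordinates). Camera axes: x right, y up, looking along -z (the intrinsics and any distortion apply to the point x, -y, -z); pixel columns grow to the right and rows downward; lengths in m; the calibration is good to about 2 mm. A picture is of the moment at which its call begins. There is no depth.
- robot.hand_in(): hands the job in; it is judged then, once.
Trained networks look in a picture, given as the dict that the camera call returned (one of the last four; its "shot" number tells which), for a name from the list of things; names that differ only in an ending like _2 or _b are one class to them, and where a whole thing is asked for, a point or a joint stands for the part that bears it (a point fixed in the world has none). Each returns a list of dicts, best first, with "p" (0 to 1); they miss things now and then, are a little off and sometimes report something else, mostly with a low value. They report only what shows in the picture. A call takes as long as a camera call. They do not tell look-alikes from the thing itself.
- robot.find_in(picture, name): "at" ([column, row] in pixels, amid what is visible of it).
- robot.tip_of(picture, name): "at" ([column, row] in pixels: a listed point, or the origin of a listed thing).
The state is a dict: "time": time; "qpos": joint angles; "qvel": joint speeds; "joint_efforts": joint torques, N m; "tool_pos": TCP position; "tool_rot": TCP orientation; "contact_force": force on the tool from outside, world axes, zero at the start; "torque": the same for the moment, N m; "opening": finger opening in m; "grip_force": force on a finger pad.
Only numpy, scipy, OpenCV 4.12 (cv2) and the standard library are available. Lean on these libraries where they do the work, as an engineer would, in place of code of your own. Each camera call takes 0.05 s, during which the arm holds its last target. There are 200 camera calls.

## Working session

There is one attempt and no reset: what is moved stays moved. The work goes in short steps, Python scripts to look and compute and a tool call to move; the robot and the scene stay as the last step left them, time stands still between calls to the robot, and variables do not carry over. Pictures are saved under pics/ and viewed, at most 10 in all, crops included, and the job is handed in when it is done.

Besides the shell and the picture viewer there is one more tool, called after "Emit:" by a JSON object that holds its "api" and its "payload". carry_out: Moves the arm, as the interface text tells. Its arguments: {"type":"object","properties":{"commands":{"type":"array"},"newtons":{"type":"number"}},"required":["commands"]}

```bash
mkdir -p pics; cat > h.py <<'E'
import numpy as np, cv2
from cell import robot
def save(p,n): cv2.imwrite('pics/'+n,cv2.cvtColor(p['pixels'],cv2.COLOR_RGB2BGR))
def ray(p,uv):
    x=np.array([(uv[0]-p['cx'])/p['fx'],(uv[1]-p['cy'])/p['fy']]); d=x.copy()
    for _ in range(20): d=x/(1+p['k1']*(d@d))
    V=np.array(p['view']);R=V[:3,:3];o=-R.T@V[:3,3]
    return o,R.T@np.array([d[0],-d[1],-1])
def at_z(p,uv,z):
    o,d=ray(p,uv); return o+d*(z-o[2])/d[2]
def proj(p,P):
    V=np.array(p['view']);c=V[:3,:3]@np.array(P)+V[:3,3]
    s=np.array([c[0]/-c[2],-c[1]/-c[2]]); s=s*(1+p['k1']*(s@s))
    return np.array([s[0]*p['fx']+p['cx'],s[1]*p['fy']+p['cy']])
E
python3 - <<'E'
from h import *
print(robot.observe(), robot.tcp_to_tips)
Z={'surface_plate_top':.04,'heatsink_a_center':.058,'reject_tray':0,'gauge_pin':.04,'gauge_block':.04}
for n in ['top','side']:
    p=robot.read_camera(n); save(p,n+'0.png'); print(n,ray(p,(256,192)))
    for k,z in Z.items():
        for r in robot.tip_of(p,k)[:6]: print(k,r['p'],np.round(r['at'],1),np.round(at_z(p,r['at'],z),4))
E
```

```text
{'time': 0.0, 'qpos': array([-1.26599168e+00,  3.42701232e-01,  1.52502494e+00,  1.30739740e-05,
        1.27538060e+00, -1.46025261e-01]), 'qvel': array([ 1.10064434e-04,  2.42600751e-03,  5.60992522e-04,  4.35089566e-04,
       -7.49213861e-05,  3.75804211e-04]), 'joint_efforts': array([-7.73945703e-04, -4.31248283e+01, -2.44222176e+01,  7.17244414e-02,
        5.59718348e-02, -1.39545264e-04]), 'tool_pos': array([ 0.22864551, -0.47217343,  0.24305333]), 'tool_rot': array([-3.14009648e+00, -2.32682362e-04,  4.50825915e-01]), 'contact_force': array([0.17730054, 0.05738264, 0.43336036]), 'torque': array([-0.04770868,  0.01380891, -0.01452385]), 'grip_force': 0.0, 'opening': 0.09160971375516966} 0.017
top (array([0.31925368, 0.08313838, 1.17182951]), array([ 0.18329273, -0.00387963, -0.98331473]))
surface_plate_top 0.82 [250.4 180.2] [0.5692 0.0967 0.04  ]
heatsink_a_center 0.94 [290.3 182.2] [ 0.5583 -0.0307  0.058 ]
reject_tray 0.58 [377.5 205.1] [ 0.4921 -0.3272  0.    ]
gauge_pin 0.49 [227.7 142.7] [0.6971 0.172  0.04  ]
gauge_block 0.69 [254.4 186.5] [0.5483 0.0838 0.04  ]
gauge_block 0.57 [273.  225.1] [0.4233 0.0251 0.04  ]
gauge_block 0.16 [354.6 276.1] [ 0.2627 -0.2281  0.04  ]
side (array([0.01832849, 1.05907547, 0.71814646]), array([ 0.40358871, -0.76326659, -0.50460298]))
surface_plate_top 0.63 [243.6 202.7] [0.5645 0.1075 0.04  ]
heatsink_a_center 0.67 [264.7 175.8] [ 0.5698 -0.0464  0.058 ]
reject_tray 0.98 [316.8 162.4] [ 0.4895 -0.3303  0.    ]
gauge_pin 0.56 [194.5 201.1] [0.7034 0.1676 0.04  ]
gauge_block 0.62 [292.9 200.3] [0.4363 0.0269 0.04  ]
gauge_block 0.31 [196.8 186.5] [0.7489 0.0889 0.04  ]
```

View pics/top0.png

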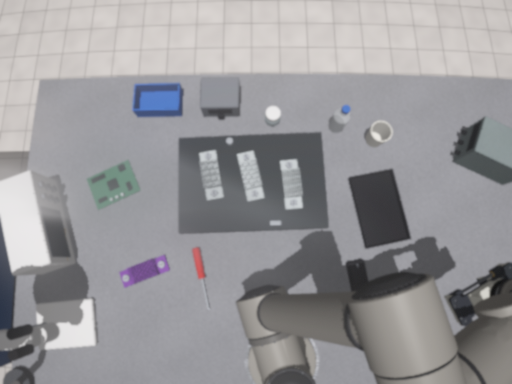

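View pics/side0.png

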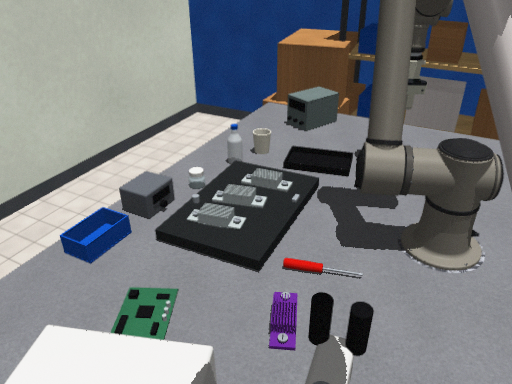

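The top view shows three heatsinks on the plate at about (211,175), (250,176) and (291,184), with the tray at (379,208). The purple look-alike is at (145,270), off the plate. Next I'll segment the heatsinks and tray precisely.

```bash
python3 - <<'E'
from h import *
p=robot.read_camera('top'); im=p['pixels']; print(p['fx'],p['k1'])
g=cv2.cvtColor(im,cv2.COLOR_RGB2GRAY)
m=(g>85).astype(np.uint8); m[:,:185]=0;m[:,318:]=0;m[:138]=0;m[226:]=0
n,l,st,ce=cv2.connectedComponentsWithStats(m)
for i in range(1,n):
    if st[i,4]<200: print('small',ce[i],st[i,4]);continue
    ys,xs=np.nonzero(l==i)
    P=np.array([at_z(p,(x,y),.055)[:2] for x,y in zip(xs,ys)])
    r=cv2.minAreaRect((P*1000).astype(np.float32)); print(ce[i],st[i,4],P.mean(0),r)
    c=P-P.mean(0);w,v=np.linalg.eigh(c.T@c); a=v[:,1]*np.sign(v[0,1]);print('yaw',np.arctan2(a[1],a[0]))
c=cv2.resize(im[130:240,180:330],None,fx=5,fy=5,interpolation=cv2.INTER_CUBIC)
cv2.imwrite('pics/crop1.png',c[:,:,::-1])
q=robot.read_camera('side')['pixels'][160:240,180:300]
for nm in ['heatsink_a','heatsink_a_center','reject_tray']:
  print(nm,robot.find_in(p,nm)[:5],robot.tip_of(p,nm)[:5])
# tray
b=(g<28).astype(np.uint8);b[:,:342]=0;b[:,415:]=0;b[:160]=0;b[252:]=0
n,l,st,ce=cv2.connectedComponentsWithStats(b);i=1+np.argmax(st[1:,4])
ys,xs=np.nonzero(l==i);P=np.array([at_z(p,(x,y),.028)[:2] for x,y in zip(xs,ys)])
print('tray',st[i],P.mean(0),cv2.minAreaRect((P*1000).astype(np.float32)))
E
```

```text
356.999097657068 -0.0991677883643873
[245.80129061 190.67990654] 8988 [0.53260334 0.11173002] ((565.6982421875, 97.93392944335938), (429.5563659667969, 287.3581848144531), 89.93108367919922)
yaw 1.4007929634291045
small [229.08433735 141.55421687] 83
small [199. 145.] 1
small [197. 146.] 1
small [309. 147.] 1
small [257. 149.] 1
small [260. 149.] 1
small [262. 149.] 1
small [264. 148.] 1
small [277. 150.] 1
small [223. 155.] 1
small [233.  155.5] 2
small [261. 159.] 1
small [266. 158.] 1
small [264.         160.66666667] 3
small [267. 160.] 1
small [269. 161.] 1
small [272. 161.] 1
small [265.5 163. ] 2
small [273. 164.] 1
small [315. 171.] 1
small [305. 174.] 1
small [317. 174.] 1
small [316. 176.] 1
heatsink_a [{'at': [212.6, 175.1], 'p': 0.89}, {'at': [288.6, 185.9], 'p': 0.87}, {'at': [145.1, 269.3], 'p': 0.84}, {'at': [249.6, 175.0], 'p': 0.74}] [{'at': [250.9, 174.1], 'p': 0.97}, {'at': [214.4, 175.3], 'p': 0.95}, {'at': [143.4, 267.5], 'p': 0.91}, {'at': [290.7, 185.1], 'p': 0.61}, {'at': [212.1, 172.5], 'p': 0.48}]
heatsink_a_center [{'at': [290.1, 185.6], 'p': 0.81}, {'at': [271.0, 114.8], 'p': 0.49}, {'at': [226.6, 140.1], 'p': 0.17}] [{'at': [288.5, 180.6], 'p': 0.57}]
reject_tray [{'at': [380.6, 204.2], 'p': 0.84}] [{'at': [376.3, 204.3], 'p': 0.83}]Traceback (most recent call last):
  File "<stdin>", line 19, in <module>
    return _wrapfunc(a, 'argmax', axis=axis, out=out, **kwds)
    return bound(*args, **kwds)
ValueError: attempt to get argmax of an empty sequence
```

View pics/crop1.png

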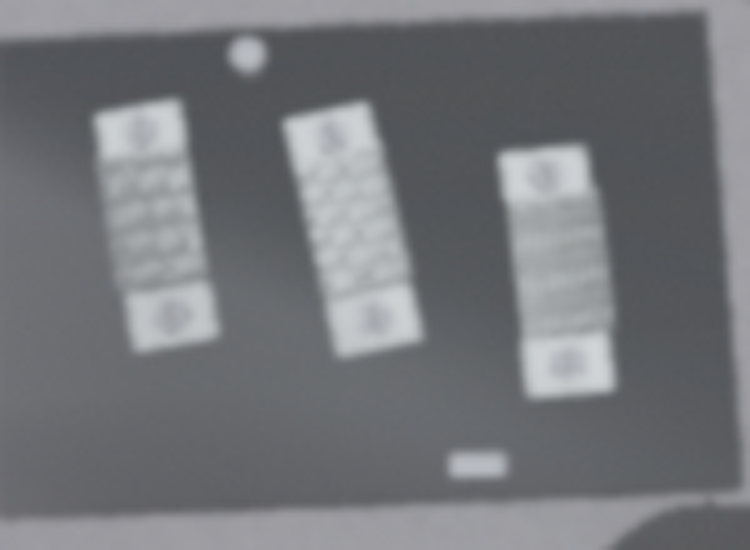

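The crop shows three heatsinks with clear screw heads. In crop pixels these are A (142,132)/(172,317), B (333,138)/(376,320) and C (545,177)/(569,363). The pin is at (248,55) and the block at (478,465).

```bash
python3 - <<'E'
from h import *
p=robot.read_camera('top'); im=p['pixels']
g=cv2.cvtColor(im,cv2.COLOR_RGB2GRAY)
S=dict(A=((142,132),(172,317)),B=((333,138),(376,320)),C=((545,177),(569,363)))
f=lambda c:((c[0]+.5)/5-.5+180,(c[1]+.5)/5-.5+130)
for k,(a,b) in S.items():
    a,b=at_z(p,f(a),.057),at_z(p,f(b),.057); d=a-b
    print(k,'far',a.round(4),'near',b.round(4),'mid',((a+b)/2).round(4),'len',np.linalg.norm(d).round(4),'yaw',np.arctan2(d[1],d[0]).round(3))
for z in (.048,):
  m=(g>135).astype(np.uint8); m[:,:190]=0;m[:,318:]=0;m[:146]=0;m[222:]=0
  m[:,:]=cv2.morphologyEx(m,cv2.MORPH_CLOSE,np.ones((5,5)))
  n,l,st,ce=cv2.connectedComponentsWithStats(m)
  for i in range(1,n):
    if st[i,4]<100: continue
    ys,xs=np.nonzero(l==i);P=np.array([at_z(p,(x,y),z)[:2] for x,y in zip(xs,ys)])
    print(st[i],P.mean(0).round(4),cv2.minAreaRect((P*1000).astype(np.float32)))
c=cv2.resize(im[160:255,335:420],None,fx=6,fy=6,interpolation=cv2.INTER_CUBIC)
c=cv2.convertScaleAbs(c,alpha=1.8)
cv2.imwrite('pics/crop2.png',c[:,:,::-1])
s=robot.read_camera('side'); 
cv2.imwrite('pics/crop3.png',cv2.resize(s['pixels'][130:265,150:365],None,fx=3.7,fy=3.7,interpolation=cv2.INTER_CUBIC)[:,:,::-1])
E
```

```text
A far [0.6466 0.2343 0.057 ] near [0.5242 0.2124 0.057 ] mid [0.5854 0.2234 0.057 ] len 0.1244 yaw 0.177
B far [0.6418 0.1101 0.057 ] near [0.5219 0.0826 0.057 ] mid [0.5819 0.0963 0.057 ] len 0.123 yaw 0.225
C far [ 0.6152 -0.0266  0.057 ] near [ 0.494  -0.0393  0.057 ] mid [ 0.5546 -0.0329  0.057 ] len 0.1219 yaw 0.104
[199 150  25  51 876] [0.586  0.2259] ((587.30615234375, 225.83084106445312), (164.60568237304688, 59.77924728393555), 10.56965160369873)
[237 150  28  52 898] [0.5829 0.0969] ((584.1297607421875, 97.34994506835938), (164.81222534179688, 59.71929931640625), 12.458247184753418)
[280 159  23  51 911] [ 0.5547 -0.0349] ((556.077392578125, -35.02419662475586), (164.45864868164062, 61.8686637878418), 5.084346771240234)
```

View pics/crop2.png

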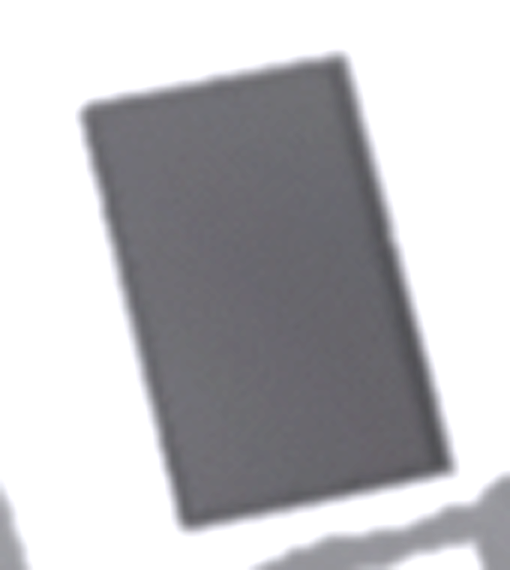

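View pics/crop3.png

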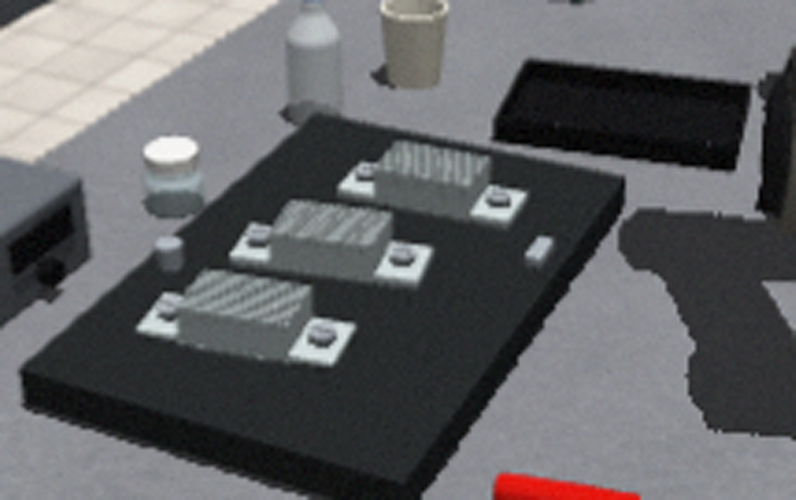

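Emit:
{"api": "carry_out", "payload": {"commands": [[[0,0,0],0.1755,0],[[0,0,0],0.1755,0],[[0.0304,-0.0404,0],0,0],[[0.0304,-0.0404,0],0,0],[[0.0304,-0.0404,0],0,0],[[0.0304,-0.0404,0],0,0],[[0.0304,-0.0404,0],0,0],[[0.0304,-0.0404,0],0,0],[[0.0304,-0.0404,0],0,0],[[0.0304,-0.0404,0],0,0],[[0.0304,-0.0404,0],0,0],[[0.0304,-0.0404,0],0,0],[[0,0,0.05],0,0],[[0,0,0.05],0,0],[[0,0,0.03],0,0],[[0,0,0],0,0]], "newtons": 20}}

```text
time: 3.1
tool_pos: [0.4896, -0.0399, 0.112]
tool_rot: [-3.14, 0.005, 0.1]
contact_force: [0.3, 0.1, 0.6]
opening: 0.0003
grip_force: 0.0
```

```bash
python3 - <<'E'
from h import *
p=robot.read_camera('top')
f=lambda c:((c[0]+.5)/6-.5+335,(c[1]+.5)/6-.5+160)
C=np.array([at_z(p,f(c),.028) for c in [(85,108),(345,58),(452,470),(183,527)]])
print(C.round(4),C.mean(0).round(4))
for i in range(4):
    d=C[i]-C[(i+1)%4];print(np.linalg.norm(d).round(4),np.arctan2(d[1],d[0]).round(3))
s=robot.read_camera('side');save(s,'side1.png')
print(robot.observe())
E
```

```text
[[ 0.5799 -0.2272  0.028 ]
 [ 0.6083 -0.3752  0.028 ]
 [ 0.3803 -0.4183  0.028 ]
 [ 0.3516 -0.269   0.028 ]] [ 0.48   -0.3224  0.028 ]
0.1507 1.76
0.2321 0.187
0.152 -1.381
0.2321 -2.96
{'time': 3.2, 'qpos': array([-2.37600793e-01,  4.33743215e-01,  1.78624300e+00, -6.72030690e-05,
        9.20386571e-01,  1.23350279e+00]), 'qvel': array([-9.20757570e-04, -2.21831852e-02, -1.34065639e-02, -6.34933233e-04,
       -2.38479106e-03,  8.91279439e-05]), 'joint_efforts': array([ 4.22382646e-02, -4.12678599e+01, -1.83837211e+01,  4.77094471e-02,
       -3.80638253e-02, -1.14126378e-03]), 'tool_pos': array([ 0.49166235, -0.04047658,  0.11462002]), 'tool_rot': array([ 3.14113844e+00, -1.13341458e-03,  9.97336660e-02]), 'contact_force': array([-0.24853294, -0.23631921, -0.35281126]), 'torque': array([ 0.03744773, -0.00623758, -0.045694  ]), 'grip_force': 0.0, 'opening': 0.0001237665218546619}
```

Emit:
{"api": "carry_out", "payload": {"commands": [[[0,0,0.02],0,0],[[0,0,0.012],0,0],[[0,0,0.004],0,0],[[0,0,0],0,0],[[0,0,0],0,0]]}}

```text
time: 3.82
tool_pos: [0.4914, -0.0404, 0.0783]
tool_rot: [3.141, -0.001, 0.1]
contact_force: [1.6, -0.4, 1.3]
opening: 0.0006
grip_force: 0.0
```

```bash
python3 - <<'E'
from h import *
for i in range(3):
    s=robot.read_camera('side');o=robot.observe();print(o['tool_pos'],o['contact_force'])
cv2.imwrite('pics/crop4.png',cv2.resize(s['pixels'][140:240,180:340],None,fx=5,fy=5,interpolation=cv2.INTER_CUBIC)[:,:,::-1])
E
```

```text
[ 0.49136532 -0.0403762   0.07822875] [0.19602039 0.02873465 0.16063935]
[ 0.49130449 -0.04037404  0.07817124] [0.50844671 0.7688781  0.84890206]
[ 0.49122123 -0.0403346   0.07806484] [0.20079179 0.34035413 0.06228879]
```

View pics/crop4.png

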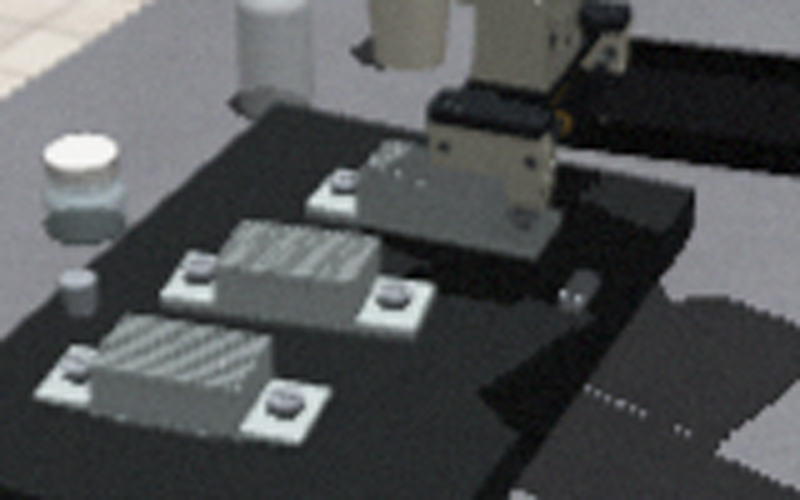

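The fingertips stand just above C's near screw, at about (520,210) in the crop. Next is a slow press.

Emit:
{"api": "carry_out", "payload": {"commands": [[[0,0,0.001],0,0],[[0,0,0.001],0,0],[[0,0,0.001],0,0],[[0,0,0.0005],0,0],[[0,0,0.0005],0,0],[[0,0,0.0003],0,0],[[0,0,0],0,0]]}}

```text
time: 4.85
tool_pos: [0.491, -0.0403, 0.0738]
tool_rot: [3.141, -0.0, 0.1]
contact_force: [-1.2, 0.5, 5.7]
opening: 0.0006
grip_force: 2.8
```

Emit:
{"api": "carry_out", "payload": {"commands": [[[0,0,0.0002],0,0],[[0,0,0],0,0]]}}

```text
time: 5.1
tool_pos: [0.491, -0.0403, 0.0737]
tool_rot: [3.141, -0.0, 0.1]
contact_force: [-3.0, 0.3, 6.6]
opening: 0.0007
grip_force: 3.3
```

Emit:
{"api": "carry_out", "payload": {"commands": [[[0,0,0.0001],0,0],[[0,0,0],0,0]]}}

```text
time: 5.35
tool_pos: [0.491, -0.0403, 0.0737]
tool_rot: [3.141, -0.0, 0.1]
contact_force: [-2.2, 0.6, 7.0]
opening: 0.0003
grip_force: 3.6
```

C bears 7 N without sinking, so it is good. Moving on to B.

Emit:
{"api": "carry_out", "payload": {"commands": [[[0,0,-0.0005],0,0],[[0,0,-0.0015],0,0],[[0,0,-0.03],0,0],[[0,0,0],-0.121,0],[[0.0184,-0.0378,0],0,0],[[0.0184,-0.0378,0],0,0],[[0.0185,-0.0378,0],0,0],[[0,0,0],0,0],[[0,0,0.018],0,0],[[0,0,0.0085],0,0],[[0,0,0],0,0],[[0,0,0],0,0]]}}

```text
time: 6.85
tool_pos: [0.5204, 0.0821, 0.079]
tool_rot: [3.141, -0.001, 0.22]
contact_force: [-1.0, 0.0, -0.4]
opening: 0.0003
grip_force: 0.0
```

Emit:
{"api": "carry_out", "payload": {"commands": [[[0,0,0.002],0,0],[[0,0,0.001],0,0],[[0,0,0.001],0,0],[[0,0,0.0005],0,0],[[0,0,0.0005],0,0],[[0,0,0.0003],0,0],[[0,0,0],0,0]]}}

```text
time: 7.72
tool_pos: [0.5201, 0.0825, 0.0738]
tool_rot: [3.141, -0.0, 0.221]
contact_force: [-1.8, 0.0, 6.4]
opening: 0.0002
grip_force: 2.9
```

Emit:
{"api": "carry_out", "payload": {"commands": [[[0,0,0.0002],0,0],[[0,0,0],0,0]]}}

```text
time: 7.98
tool_pos: [0.5202, 0.0825, 0.0737]
tool_rot: [3.141, -0.0, 0.221]
contact_force: [-1.9, -0.1, 6.7]
opening: 0.0003
grip_force: 3.3
```

B is solid as well. Moving on to A.

Emit:
{"api": "carry_out", "payload": {"commands": [[[0,0,-0.0005],0,0],[[0,0,-0.0015],0,0],[[0,0,-0.03],0,0],[[0,0,0],0.041,0],[[0.0085,-0.0426,0],0,0],[[0.0085,-0.0426,0],0,0],[[0.0086,-0.0426,0],0,0],[[0,0,0],0,0],[[0,0,0.018],0,0],[[0,0,0.0085],0,0],[[0,0,0],0,0],[[0,0,0],0,0]]}}

```text
time: 9.48
tool_pos: [0.5228, 0.2124, 0.079]
tool_rot: [3.141, -0.001, 0.179]
contact_force: [-0.3, -0.2, 0.7]
opening: -0.0
grip_force: 0.0
```

Emit:
{"api": "carry_out", "payload": {"commands": [[[0,0,0.002],0,0],[[0,0,0.001],0,0],[[0,0,0.001],0,0],[[0,0,0.0005],0,0],[[0,0,0.0005],0,0],[[0,0,0.0003],0,0],[[0,0,0],0,0]]}}

```text
time: 10.35
tool_pos: [0.5223, 0.2128, 0.0733]
tool_rot: [3.141, 0.0, 0.18]
contact_force: [-1.7, 0.1, 3.1]
opening: 0.0001
grip_force: 1.4
```

Emit:
{"api": "carry_out", "payload": {"commands": [[[0,0,0.0004],0,0],[[0,0,0.0004],0,0],[[0,0,0.0004],0,0],[[0,0,0.0003],0,0],[[0,0,0],0,0]]}}

```text
time: 10.98
tool_pos: [0.5224, 0.2128, 0.0718]
tool_rot: [3.142, 0.0, 0.18]
contact_force: [-2.2, -0.2, 2.9]
opening: 0.0005
grip_force: 1.6
```

Emit:
{"api": "carry_out", "payload": {"commands": [[[0,0,0.0004],0,0],[[0,0,0.0004],0,0],[[0,0,0.0004],0,0],[[0,0,0],0,0]]}}

```text
time: 11.48
tool_pos: [0.5225, 0.2128, 0.071]
tool_rot: [3.141, -0.0, 0.18]
contact_force: [-3.5, -0.4, 6.2]
opening: 0.0002
grip_force: 3.2
```

A yields at about 3 N, sinks about 3 mm and then bottoms out, so A is the warped one. I'll release it slowly, then move over its centre with the fingers open and check.

Emit:
{"api": "carry_out", "payload": {"commands": [[[0,0,-0.0006],0,0],[[0,0,-0.0006],0,0],[[0,0,-0.0006],0,0],[[0,0,-0.0006],0,0],[[0,0,-0.0006],0,0],[[0,0,-0.0008],0,0],[[0,0,-0.001],0,0],[[0,0,-0.002],0,0],[[0,0,-0.015],0,0],[[0,0,-0.04],0,0],[[0,0,-0.03],0,1],[[0.02,0,0],0,1],[[0.0215,0,0],0,1],[[0.0215,0,0],0,1],[[0,0,0],0,1],[[0,0,0],0,1]]}}

```text
time: 13.48
tool_pos: [0.5837, 0.2239, 0.1627]
tool_rot: [3.142, 0.001, 0.18]
contact_force: [-0.2, 0.3, -0.1]
opening: 0.0557
grip_force: 0.0
```

```bash
python3 - <<'E'
from h import *
s=robot.read_camera('side');o=robot.observe();print(o['tool_pos'],o['tool_rot'],o['contact_force'],o['opening'])
t=robot.read_camera('top')
a=cv2.resize(s['pixels'][140:260,180:340],None,fx=4,fy=4,interpolation=cv2.INTER_CUBIC)
cv2.imwrite('pics/crop5.png',a[:,:,::-1])
P=[.5855,.2243]; a=.18; c,n=np.cos(a),np.sin(a)
for x,y,z in [(-80,27,0),(-80,-27,0),(-62,0,17),(62,0,17),(-45,27,36),(45,27,36)]:
    w=[P[0]+(c*x-n*y)/1e3,P[1]+(n*x+c*y)/1e3,.04+z/1e3]; print((x,y,z),((proj(s,w)-[180,140])*4).round())
E
```

```text
[0.5836432  0.22400928 0.16271169] [3.14152384e+00 4.80875353e-04 1.79949887e-01] [ 1.05177657 -0.49859299 -0.11631956] 0.0597410727527844
(-80, 27, 0) [243. 360.]
(-80, -27, 0) [267. 318.]
(-62, 0, 17) [230. 315.]
(62, 0, 17) [ 67. 287.]
(-45, 27, 36) [193. 309.]
(45, 27, 36) [ 72. 288.]
```

View pics/crop5.png

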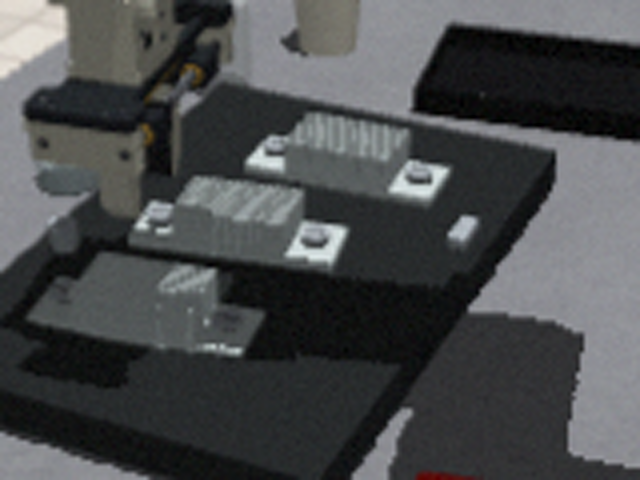

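The heatsink is level again and its model projection matches the picture, with its near corner at about (242,357). The fingers stand above it and are still opening. Next I'll descend and grip.

Emit:
{"api": "carry_out", "payload": {"commands": [[[0.002,0,0],0,1],[[0,0,0],0,1],[[0,0,0],0,1],[[0,0,0.02],0,1],[[0,0,0.03],0,1],[[0,0,0.03],0,1],[[0,0,0.015],0,1],[[0,0,0.0057],0,1],[[0,0,0],0,1]], "newtons": 35}}

```text
time: 14.7
tool_pos: [0.5868, 0.2245, 0.0622]
tool_rot: [3.142, -0.001, 0.18]
contact_force: [0.3, 0.6, -0.5]
opening: 0.0919
grip_force: 0.0
```

Emit:
{"api": "carry_out", "payload": {"commands": [[[0,0,0],0,0.6],[[0,0,0],0,0.5],[[0,0,0],0,0.4],[[0,0,0],0,0.3],[[0,0,0],0,0],[[0,0,0],0,0],[[0,0,0],0,0]], "newtons": 35}}

```text
time: 15.58
tool_pos: [0.5864, 0.2247, 0.0619]
tool_rot: [-3.141, -0.0, 0.18]
contact_force: [0.2, 2.3, 1.8]
opening: 0.0536
grip_force: 35.0
```

Emit:
{"api": "carry_out", "payload": {"commands": [[[0,0,-0.003],0,0],[[0,0,-0.008],0,0],[[0,0,-0.02],0,0],[[0,0,-0.04],0,0],[[0,0,-0.04],0,0],[[0,0,0],0,0]]}}

```text
time: 16.32
tool_pos: [0.5882, 0.2247, 0.1764]
tool_rot: [-3.141, -0.007, 0.18]
contact_force: [0.2, 0.9, -5.0]
opening: 0.0538
grip_force: 35.0
```

Emit:
{"api": "carry_out", "payload": {"commands": [[[-0.0071,0.0187,0],0,0],[[-0.01416,0.03733,0],0,0],[[-0.01416,0.03733,0],0,0],[[-0.01416,0.03733,0],0,0],[[-0.01416,0.03733,0],0,0],[[-0.01416,0.03733,0],0,0],[[-0.01416,0.03733,0],0,0],[[-0.01416,0.03733,0],0,0],[[-0.01416,0.03733,0],0,0],[[-0.01416,0.03733,0],0,0],[[-0.01416,0.03733,0],0,0],[[-0.01416,0.03733,0],0,0],[[-0.01416,0.03733,0],0,0],[[-0.01416,0.03733,0],0,0],[[-0.0071,0.0187,0],-0.008,0],[[0,0,0],0,0],[[0,0,0],0,0]]}}

```text
time: 18.45
tool_pos: [0.4838, -0.3246, 0.1714]
tool_rot: [-3.139, 0.002, 0.187]
contact_force: [-0.4, -0.2, -4.5]
opening: 0.0537
grip_force: 35.0
```

```bash
python3 - <<'E'
from h import *
s=robot.read_camera('side');o=robot.observe();print(o['tool_pos'],o['tool_rot'],o['contact_force'],o['opening'])
t=robot.read_camera('top')
a=cv2.resize(s['pixels'][100:220,240:400],None,fx=4,fy=4,interpolation=cv2.INTER_CUBIC)
cv2.imwrite('pics/crop6.png',a[:,:,::-1])
E
```

```text
[ 0.48418273 -0.32434394  0.17176888] [-3.13972208e+00  1.32598435e-03  1.88084539e-01] [-0.09773722  0.18537762 -4.82491277] 0.053731668275861205
```

View pics/crop6.png

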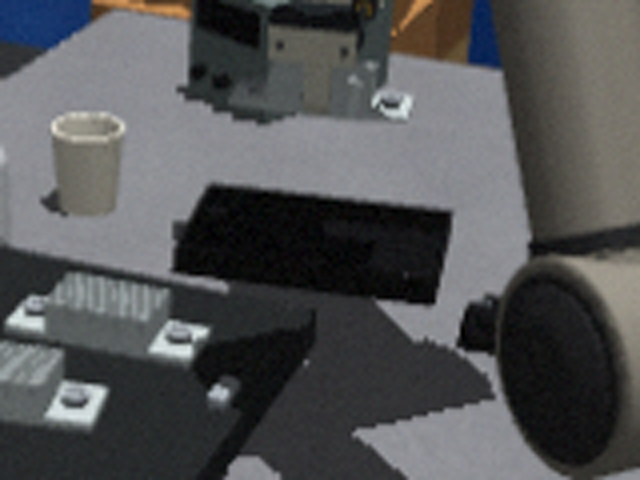

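The heatsink is held level above the tray at crop (310,90), and the tray below is clear. Lowering it now.

Emit:
{"api": "carry_out", "payload": {"commands": [[[0,0,0.02],0,0],[[0,0,0.035],0,0],[[0,0,0.035],0,0],[[0,0,0.03],0,0],[[0,0,0.015],0,0],[[0,0,0.006],0,0],[[0,0,0],0,0],[[0,0,0],0,0]]}}

```text
time: 19.55
tool_pos: [0.4854, -0.3258, 0.0329]
tool_rot: [3.14, -0.001, 0.188]
contact_force: [0.2, 0.2, -5.6]
opening: 0.0539
grip_force: 35.0
```

Emit:
{"api": "carry_out", "payload": {"commands": [[[0,0,0.003],0,0],[[0,0,0.002],0,0],[[0,0,0.001],0,0],[[0,0,0.0005],0,0],[[0,0,0],0,0]]}}

```text
time: 20.18
tool_pos: [0.4847, -0.3253, 0.0258]
tool_rot: [3.141, -0.0, 0.188]
contact_force: [-2.8, 1.9, 5.3]
opening: 0.0539
grip_force: 35.0
```

It is resting on the tray floor. Opening partly because of the tray walls, then lifting straight up.

Emit:
{"api": "carry_out", "payload": {"commands": [[[0,0,-0.0003],0,0.6],[[0,0,0],0,0.65],[[0,0,0],0,0.72],[[0,0,0],0,0.72],[[0,0,0],0,0.72]]}}

```text
time: 20.8
tool_pos: [0.4848, -0.3254, 0.0255]
tool_rot: [3.141, -0.0, 0.188]
contact_force: [0.3, -0.5, 0.0]
opening: 0.0664
grip_force: 0.0
```

Emit:
{"api": "carry_out", "payload": {"commands": [[[0,0,-0.01],0,0.72],[[0,0,-0.03],0,0.72],[[0,0,-0.05],0,0.72],[[0,0,-0.05],0,0.72],[[-0.03,0.04,-0.03],0,0.72],[[-0.03,0.04,0],0,0.72],[[-0.03,0.04,0],0,0.72],[[-0.03,0.04,0],0,0.72],[[0,0,0],0,0.72],[[0,0,0],0,0.72]]}}

```text
time: 22.05
tool_pos: [0.3968, -0.5044, 0.1958]
tool_rot: [-3.141, -0.0, 0.187]
contact_force: [0.5, 0.7, -0.9]
opening: 0.0664
grip_force: 0.0
```

```bash
python3 - <<'E'
from h import *
s=robot.read_camera('side');t=robot.read_camera('top');o=robot.observe();print(o['time'],o['tool_pos'],o['opening'],o['contact_force'])
r=lambda i:cv2.resize(i,(400,300),interpolation=cv2.INTER_CUBIC)
cv2.imwrite('pics/fin.png',np.hstack([r(s['pixels'][110:260,170:370]),r(t['pixels'][130:280,220:420])])[:,:,::-1])
E
```

```text
22.15 [ 0.39748022 -0.50377092  0.19591442] 0.06630382537689514 [ 0.85463362  0.18458352 -0.37971667]
```

View pics/fin.png

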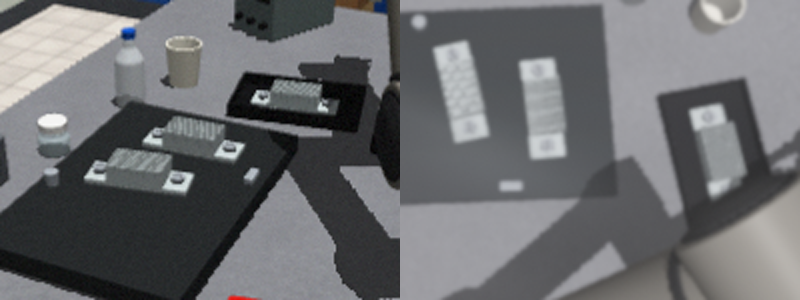

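The heatsink lies flat, fins up, in the tray (side view at (297,95)). The other two and the bystanders are where they were.

```bash
python3 -c "from cell import robot; print(robot.hand_in())"
```

```text
the job is handed in; nothing more can be done
None
```

The warped heatsink was the leftmost of the three: it tipped at about 3 N, while the other two took about 7 N without moving. It now lies flat, fins up, in the reject tray, the good ones are where they were, and the job was handed in at about 22 s.

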